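# Hook the press guard down

### The arm

A 6-joint arm with a two-finger parallel gripper is mounted at the origin on the work surface. World frame = base frame: x ahead of the robot, y to its left, z up, the work surface at z = 0. Lengths are in m, angles in rad, forces in N, time in s.
With the tool pointing down it reaches from about 0.25 to 0.725 m from the base axis. Payload 4 kg.
Tool frame: the origin (TCP) lies between the finger pads; the fingertips stand arm.finger_overhang ahead of it and the grasp point (between the pads) lies 6 mm ahead of it (arm.finger_overhang is the distance from the TCP to the fingertips, in m); z points along the fingers, y is the line along which they close (so a half turn about z gives the same grasp; the last joint's range is limited). The gripper opens to 85 mm and grips with 20 to 120 N. Pads are 22 mm wide; open, the fingers measure 114 mm over their backs; the gripper's body (76 mm by 85 mm) begins 54 mm behind the grasp point. The pads swing forward as they close: fully open they stand 13 mm farther back than shut.
Start: joints at [-1.231, 0.241, 0.005, 1.335, 0, 1.571], TCP at [0.167, -0.471, 0.256] pointing down, gripper open.
Joint ranges: [-2.72, 2.72], [-1.05, 1.87], [-1.09, 1.28], [-1.99, 2.15], [-1.42, 1.44], [-3.14, 3.14]. Speed limits (rad/s): [2.79, 2.79, 3.14, 3.14, 3.14, 3.14].

### API

Orientations are given as a unit quaternion [x, y, z, w].
In Python, from cell import arm gives the robot as it stands.
- The arm moves only by the tool move_arm, never from a script. Its argument "increments" is a list of rows, each a list of 4 numbers: the shift along the tool's x, y, z in m, then the turn about the tool's z in rad. In form: [[x, y, z, spin], ...]. A call has 1 to 5 rows; each row is the pose to reach, as a shift and turn from the pose commanded when the call began, along the tool's axes at that moment; what a row does not reach only later rows make up. A row lasts 1/8 s, in which the tool goes at most 62.5 mm and 10.7 degrees, less where a joint would pass 70% of its speed; a pose out of reach is approached as far as the arm can. A call with a gripper value outside its range is refused whole. "fingers" is the opening, from 0 (shut) to 1 (fully open), set as the call begins (left out, the last holds). The fingers move at their own pace and stop on an object; the grip force is fixed at half the most. Time passes only in rows, so rows that repeat a pose let the fingers close. It gives the time, the measured TCP pose, the force, the opening and the grip force at its end, in the units of the state.
- arm.get_obs(): the state, without advancing time (a new reading comes with each control period).
- arm.capture(name): name is "side" or "top"; returns the picture (480x640x3 uint8, red, green, blue); there is no depth.
- arm.camera_params(name): a dict with "vfov" (degrees; the focal length in pixels is half the picture's height over the tangent of half this angle, whatever the lens; pixels are square), "cx", "cy" (the principal point, pixels), "extrinsics" (4x4, takes a point from world to camera coordinates). Camera axes: x right, y down, z forward; pixel columns grow to the right and rows downward; lengths in m; the calibration is good to about 2 mm. A picture is of the moment at which its call begins. camera_params takes no time and is no camera call.
- arm.sign_off(): hands the job in; it is judged then, once.
The state is a dict: "time_s": time; "joints": joint angles; "joint_vel": joint speeds; "joint_efforts": joint torques, N m; "ee_pos": TCP position; "ee_rot": TCP orientation; "contact_force": force on the tool from outside, world axes, zero at the start; "torque": the same for the moment, N m; "finger_gap": finger opening in m; "grip_force": force on a finger pad.
Only numpy, scipy, OpenCV 4.12 (cv2) and the standard library are available. Lean on these libraries where they do the work, as an engineer would, in place of code of your own. Each camera call takes 0.05 s, during which the arm holds its last target. There are 200 camera calls.

### The job

Take the wooden-handled pull hook from its rest, pass its hooked end through the steel ring high on the clear guard of the eyelet press, and gently draw the guard down until it is pressed home on the rubber buffer under it. Then unhook without lifting the guard off the buffer and lay the hook back in its rest. Touch the guard only with the hook, never force it, and leave the mug, the tin and the spool alone.

Things in the scene. Friction and masses are not known exactly. Their poses are not given: they have to be found in the camera images.
- guard: Clear guard sliding up and down between the posts of the press frame. Origin: CENTRE OF ITS RING, 265-290 mm above the table at start. x: level, through the ring towards the panel (the way the hook goes in); y along the panel; z up. Panel 276 mm wide, from 29 mm above to 140 mm below the origin. Stays where left; draws down with about 1 N, lifts with about 6 N. Over 10 N on it is too much.
- ring (a point): Same point and axes as the guard's origin. The steel ring stands upright in the y-z plane: inner radius 20 mm, bar 7 mm thick, outer radius 27 mm. A 9 mm stem runs from the top of the ring back to the panel, whose near face is at x = +40 mm: about 35 mm of free depth behind the ring, open below the stem.
- foot (a point): Middle of the guard's lower edge, 140 mm below and 45 mm behind the ring's centre. This edge lands on the rubber buffer. Home means pressed on the buffer with over 2.5 N for a moment: a steady downward pull of 5 to 8 N at the ring against the buffer does it. It then stays.
- buffer: Steel collar (30 mm wide) of the buffer on the frame's base bar, under the guard's middle; origin at the centre of its underside, 12 mm above the table. The top of its 18 mm wide black rubber head stands 18 to 33 mm above this origin: it differs every time, is not reported and must be felt, so the guard travels 80 to 120 mm. The rubber is hard (gives under 1 mm): come to it slowly.
- frame: Fixed steel frame of the eyelet press: posts 16 mm wide, 284 mm apart inside, and a top bar, 344 mm high in all; press bed and column (220 mm high) behind. Origin on the table midway between the posts; x points away from the robot (ring centre at x = -45 mm, y = 0), y along the frame, z up.
- hook_pole: Pull hook, 0.16 kg. Wooden handle, x -80 to +42 mm, 20 mm wide (y), 24 mm high (z); 14 mm ferrule to x = 48; steel rod 8 mm thick on to x = +132 mm, bent square down there into a nib reaching 18 mm below the rod's axis. Origin on the handle's axis at the balance point, best gripped here from above with over 100 N so that it does not tilt. z up, nib down as it lies.
- bend (a point): The bend of the hook: on the rod's axis at its far end, 132 mm ahead of the pull hook's origin, above the nib; axes as the pull hook's. Passed in with the rod's axis 7 mm above the ring's centre, rod and nib clear the ring alike (8 mm). It belongs about 20 mm behind the ring's plane when hooked.
- rest: Fixed dark wooden rest, base 160 x 70 x 8 mm, with two U saddles 12 mm thick at x = -66 and +36 mm; saddle floors 30 mm above the table, channels 28 mm wide between cheeks reaching 42 mm above the table. Origin on the table under the hook's balance point; x along the channel, z up. The hook starts in it with its x along the rest's x.
- cradle (a point): Where the pull hook's origin lies when it is in the rest: 42 mm above the rest's origin; axes as the rest's.
- mug: Bystander: white mug, 84 mm wide, 95 mm high, handle at its +y; origin under its centre. Must stay.
- tin: Bystander: flat dark tin 100 x 70 x 24 mm; origin under its centre. Must stay.
- spool: Bystander: grey thread spool 40 mm wide, 50 mm high; origin under its centre. Must stay.
There are look-alikes about, which are no part of the job. What is meant by the hook_pole is not purple, and is the smaller of those in its own colour.

How it is judged:
On the way, in this order (a step that is already met when the one before it is completed fails the run):
1. the hooked end of the pull hook is through the ring (x of bend in the frame of guard between 0.006 and 0.042 m and y of bend in the frame of guard between -0.02 and 0.02 m and z of bend in the frame of guard between -0.02 and 0.02 m), for 0.2 s.
2. with the hook in the ring, the guard is pressed home on the rubber buffer (over 2.5 N) (all of step 1 and contact force between guard and buffer above 2.5 N), for 0.3 s.
At the end, for the whole second after the job is handed in: The guard sits on the buffer (over 1 N on it), and the pull hook lies still and released in both saddles of its rest: origin within 20 mm of the cradle point, upright and along the channel within 0.15 rad (contact force between guard and buffer above 1 N and distance between hook_pole and cradle below 0.02 m and angle between hook_pole's own z axis and vertical below 0.15 rad and angle between the x axis of hook_pole and the x axis of rest, either way round below 0.15 rad and linear speed of hook_pole below 0.02 m/s); the robot touches nothing.
It fails at once if the hook loads the guard with over 10 N (contact force between hook_pole and guard above 10 N).
It fails at once if the robot itself touches the guard (contact force between any of the fingers, the arm and guard above 1 N).
It fails at once if the mug, tin or spool is pushed over 15 mm (distance of any of mug, tin, spool from where it was at the start of the episode above 0.015 m).
It also fails if it takes over 67 s, if anything falls off the work surface, if the arm or the gripper's body presses on something with over 40 N, if the wrist force passes 120 N, or if a joint passes its speed limit or range.

## Working session

There is one attempt and no reset: what is moved stays moved. The work goes in short steps, Python scripts to look and compute and a tool call to move; the robot and the scene stay as the last step left them, time stands still between calls to the robot, and variables do not carry over. Pictures are saved under pics/ and viewed, at most 10 in all, crops included, and the job is handed in when it is done.

Besides the shell and the picture viewer there is one more tool, called after "Call:" as name(argument=value, ...), one argument or row to a line, values as JSON. move_arm: Moves the arm, as the interface text tells. Its arguments: {"type":"object","properties":{"increments":{"type":"array","items":{"type":"array","items":{"type":"number"}}},"fingers":{"type":"number"}},"required":["increments"]}

```bash
mkdir -p pics
python3 - <<'E'
from cell import arm
import cv2,numpy as np
print(arm.get_obs()); 
try: print(arm.finger_overhang)
except Exception as e: print(e)
np.set_printoptions(precision=4,suppress=True)
for n in("side","top"):
    im=arm.capture(n); cv2.imwrite(f"pics/{n}0.png",im[:,:,::-1]); print(n,arm.camera_params(n))
E
```

```text
{'time_s': 0.0, 'joints': array([-1.23097600e+00,  2.41413140e-01,  3.69298562e-03,  1.33524776e+00,
        4.26623177e-05,  1.57080658e+00]), 'joint_vel': array([-0.00164159,  0.0007175 ,  0.00073196,  0.00095539, -0.00071303,
        0.00064036]), 'joint_efforts': array([ 1.32551591e-03, -3.72315860e+01,  2.52410066e+01,  1.68679864e-02,
        4.03499229e-06,  8.38468281e-06]), 'ee_pos': array([ 0.1664658 , -0.47082558,  0.25540095]), 'ee_rot': array([ 9.85600251e-01,  1.69088631e-01, -1.62582122e-04, -1.07376206e-03]), 'contact_force': array([-0.03361444, -0.22153191,  0.76696275]), 'torque': array([-0.03030673, -0.01271568, -0.02069861]), 'grip_force': 0.0, 'finger_gap': 0.08554936770847256}
0.025
side {'vfov': 48.381019210060785, 'cx': 320.8831325145587, 'cy': 239.30076727163168, 'extrinsics': array([[-0.9367, -0.3499, -0.0087,  0.4439],
       [-0.2544,  0.6976, -0.6698,  0.2517],
       [ 0.2405, -0.6252, -0.7425,  1.2976],
       [ 0.    ,  0.    ,  0.    ,  1.    ]])}
top {'vfov': 49.76995536937782, 'cx': 317.27859701913843, 'cy': 245.002074645048, 'extrinsics': array([[ 0.0213, -0.9996,  0.0206, -0.045 ],
       [-0.9975, -0.0227, -0.0672,  0.4811],
       [ 0.0676, -0.0191, -0.9975,  1.623 ],
       [ 0.    ,  0.    ,  0.    ,  1.    ]])}
```

View pics/side0.png

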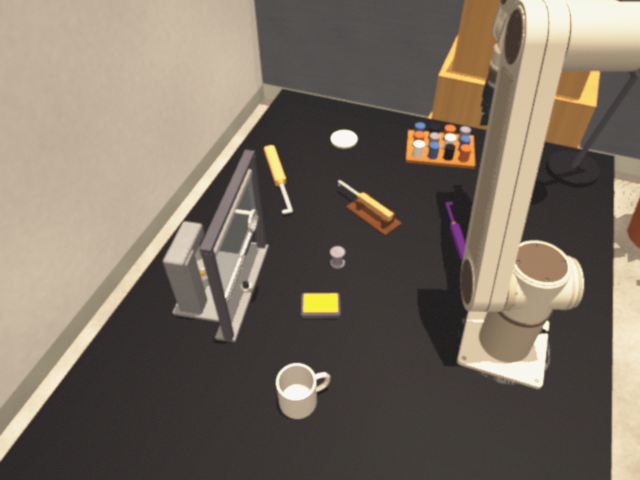

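View pics/top0.png

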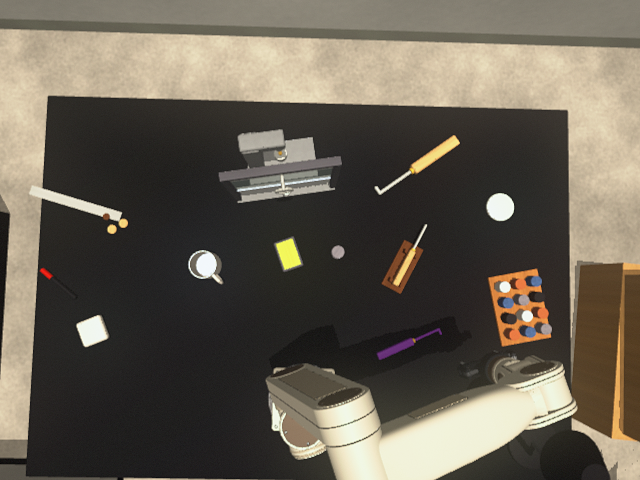

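Side view: hook in its rest at (372,208), ring near (251,220), larger yellow hook at (277,178), purple at (457,235). Top view: hook candidates are yellow in the rest (405,262), larger yellow (418,165) and purple (408,345). The one in the rest is smaller and not purple, so I choose it. Next is a close crop.

Run:
```python
import cv2,numpy as np
s=cv2.imread("pics/side0.png");t=cv2.imread("pics/top0.png")
def c(im,x,y,w=100,h=75): return cv2.resize(im[y:y+h,x:x+w],(400,300),interpolation=cv2.INTER_CUBIC)
a=np.vstack([np.hstack([c(t,370,220),c(s,325,170)]),np.hstack([c(t,235,145),c(s,205,190)])])
a=np.clip(a.astype(float)*1.3,0,255).astype(np.uint8)
cv2.imwrite("pics/crop1.png",a)
```

```text
(no output)
```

View pics/crop1.png

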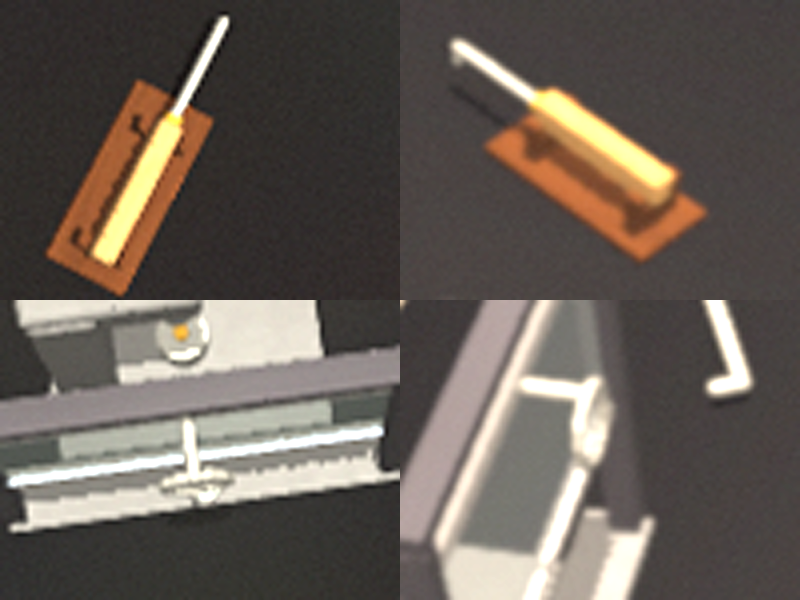

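Close crop confirms: the smaller yellow hook lies in the rest, its bend at top px (425.8,224.5) and side px (339.5,181). Ring at about side px (252.5,222) and top px (284,192). Now I fit and overlay.

```bash
cat > h.py <<'E'
import numpy as np,cv2
from scipy.optimize import least_squares
from cell import arm
np.set_printoptions(precision=4,suppress=True)
P={n:arm.camera_params(n) for n in("side","top")}
def proj(n,p):
    p=np.atleast_2d(p);c=P[n];E=c["extrinsics"];q=p@E[:3,:3].T+E[:3,3]
    f=240/np.tan(np.radians(c["vfov"])/2)
    return q[:,:2]/q[:,2:]*f+[c["cx"],c["cy"]]
def w(pose,l):
    x,y,a=pose;l=np.atleast_2d(np.array(l,float));c,s=np.cos(a),np.sin(a)
    return np.c_[x+c*l[:,0]-s*l[:,1],y+s*l[:,0]+c*l[:,1],l[:,2]]
def tri(o):
    r=least_squares(lambda p:np.concatenate([(proj(n,p)-q).ravel() for n,q in o.items()]),[.5,0,.2]);return r.x,r.fun
E
python3 - <<'E'
from h import *
T=lambda u,v:(370+u/4,220+v/4)
S=lambda u,v:(325+(u-400)/4,170+v/4)
# rest
L=[(.08,.035,.008),(.08,-.035,.008),(-.08,-.035,.008),(-.08,.035,.008)]
tp=np.array([T(137,80),T(213,120),T(122,295),T(48,255)])
def res(p):
    a=w(p,L)
    b=proj("side",w(p,L))
    sd=np.array([S(487,145),S(707,212),S(643,262)])
    return np.concatenate([(proj("top",a)-tp).ravel(),(b[[0,2,3]]-sd).ravel()])
best=None
for a0 in(0,-.5,-1):
    r=least_squares(res,[.4,-.2,a0]); 
    if best is None or r.cost<best.cost:best=r
print("rest",best.x,best.cost);print(best.fun)
b,f=tri({"top":T(223,19),"side":S(458,46)});print("bend",b,f,"pred",w(best.x,[(.132,0,.042)]))
print("handle end top pred",proj("top",w(best.x,[(-.08,0,.054)])),T(105,262))
R,f=tri({"top":(235+197/4,145+(487-300)/4),"side":(205+190/4,190+(425-300)/4)});print("ring",R,f)
s=cv2.imread("pics/side0.png");t=cv2.imread("pics/top0.png")
c=lambda im,x,y,w,h,W,H:cv2.resize(im[y:y+h,x:x+w],(W,H),interpolation=cv2.INTER_CUBIC)
a=np.hstack([c(s,165,145,110,200,330,600),cv2.copyMakeBorder(c(t,210,120,140,90,466,300),0,300,0,0,cv2.BORDER_CONSTANT)])
a[300:,330:]=c(s,235,200,35,45,466,600)[150:450]
cv2.imwrite("pics/crop2.png",np.clip(a*1.3,0,255).astype(np.uint8))
E
```

```text
rest [ 0.4196 -0.3067 -0.4716] 1.572522622138882
[-0.1494 -0.5893  0.1836 -0.2301 -0.1858  0.2988 -1.1351 -0.1557  0.1168
 -0.2107  0.6079 -0.3406  0.2429 -0.8059]
bend [ 0.5521 -0.3735  0.041 ] [-0.0153 -0.0585  0.0586  0.0048] pred [[ 0.5372 -0.3667  0.042 ]]
handle end top pred [[392.9989 289.0777]] (396.25, 285.5)
ring [0.6095 0.0637 0.2709] [-0.4088 -1.174   1.0328  0.1128]
```

View pics/crop2.png

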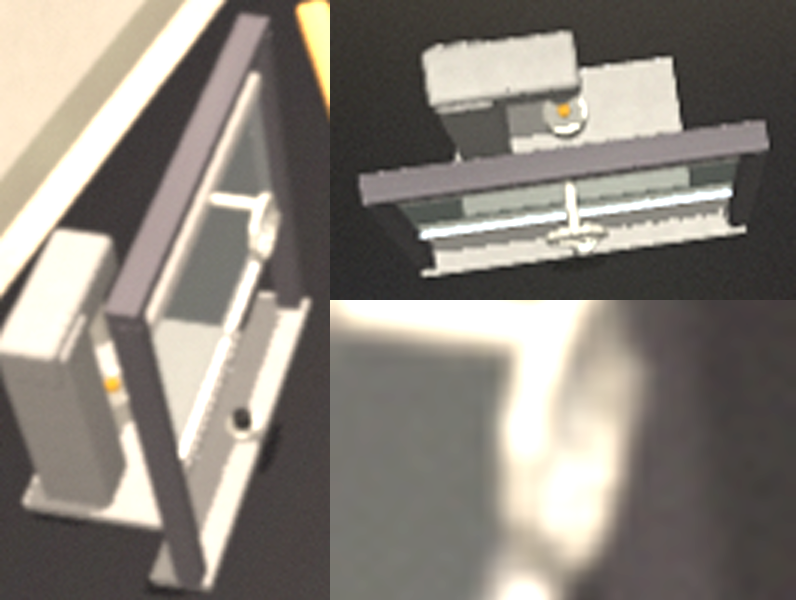

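Crop shows the frame's top bar corners (side crop (243,15),(270,22),(108,312),(142,320)), ring centre near side px (253,220.5) and the buffer near side px (245,285). The rest's base is offset 15 mm from its origin, since the saddles are asymmetric. Now I fit the frame.

Run:
```python
from h import *
T=lambda u,v:(210+(u-330)/3.329,120+v/3.333)
S=lambda u,v:(165+u/3,145+v/3)
# order: far-x,+y ; near-x,+y ; far,-y ; near,-y
tp=np.array([T(360,177),T(366,203),T(766,122),T(768,148)])
sd=np.array([S(107,310),S(145,320),S(243,15),S(272,22)])
def pts(p): 
    d=p[3];return w(p[:3],[(d,.158,.344),(-d,.158,.344),(d,-.158,.344),(-d,-.158,.344)])
fr=lambda p:np.concatenate([(proj("top",pts(p))-tp).ravel(),(proj("side",pts(p))-sd).ravel(),(proj("top",w(p[:3],[(-.045,0,p[4])]))-[283.9,191.5]).ravel(),(proj("side",w(p[:3],[(-.045,0,p[4])]))-[253,220.7]).ravel()])
r=least_squares(fr,[.65,.06,.1,.01,.27],loss="soft_l1");p=r.x;print(p);print(fr(p).reshape(-1,2))
ring=w(p[:3],[(-.045,0,p[4])])[0];print("ring",ring)
# hook line
bt=np.array([.5521,-.3735]);
def hk(q): return np.concatenate([(proj("top",w(q,[(.134,0,.046)]))-[425.75,224.6]).ravel(),(proj("top",w(q,[(-.08,0,.054)]))-[396.25,285.5]).ravel(),(proj("side",w(q,[(.132,0,.044)]))-[339.5,181.3]).ravel()])
q=least_squares(hk,[.43,-.31,-.47]);print("hook",q.x,q.fun)
s=cv2.imread("pics/side0.png");t=cv2.imread("pics/top0.png")
th=np.linspace(0,2*np.pi,60)
out=[]
for n,im,x0,y0 in(("side",s,205,185),("top",t,250,160)):
    im=cv2.resize(im[y0:y0+75,x0:x0+100],None,fx=4,fy=4)
    for rad in(.02,.027):
        c=proj(n,w(p[:3],np.c_[-.045+0*th,rad*np.cos(th),p[4]+rad*np.sin(th)]))
        cv2.polylines(im,[((c-[x0,y0]+.5)*4).astype(np.int32)],True,(0,0,255) if rad<.025 else (0,255,0),1)
    c=proj(n,w(p[:3],[(-.045,0,p[4]+.0235),(-.005,0,p[4]+.0235),(-.005,.138,p[4]+.029),(-.005,-.138,p[4]+.029),(-.005,-.138,p[4]-.14),(-.005,.138,p[4]-.14)]))
    cv2.polylines(im,[((c-[x0,y0]+.5)*4).astype(np.int32)],False,(255,0,0),1)
    out.append(im)
cv2.imwrite("pics/ov.png",np.hstack(out))
```

```text
[0.6524 0.0708 0.1659 0.0116 0.2733]
[[-0.8795 -0.0177]
 [-1.4833  1.0742]
 [-0.3351 -0.5342]
 [ 0.3897  0.4752]
 [ 0.2282  0.3525]
 [-1.2342 -1.3562]
 [ 0.1526 -0.669 ]
 [-0.047  -1.8906]
 [ 0.0073 -0.5252]
 [ 1.0858 -0.0119]]
ring [0.608  0.0633 0.2733]
hook [ 0.4316 -0.3146 -0.4442] [-0.047  -0.2749 -0.0297  0.0557  0.2249 -0.0098]
```

View pics/ov.png

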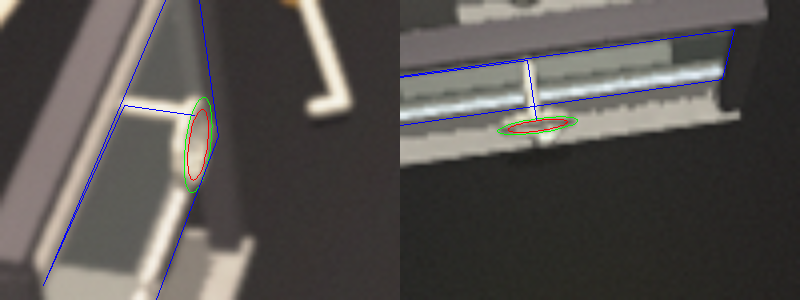

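Overlay matches within about 2 mm: ring ≈ (0.608, 0.063, 0.273), frame yaw ≈ 0.163, hook origin ≈ (0.432,-0.314), yaw ≈ -0.455. I move above the hook, slightly ahead of its balance point for a shorter lever.

Call:
move_arm(
  increments=[
    [0.06,-0.01,0,0.16],
    [0.12,-0.02,0,0.32],
    [0.18,-0.03,0,0.48],
    [0.24,-0.04,0.02,0.64],
    [0.3,-0.05,0.04,0.795],
  ],
  fingers=1,
)

```text
time_s: 0.72
ee_pos: [0.4257, -0.3281, 0.2191]
ee_rot: [0.974, -0.228, 0.0, 0.0]
contact_force: [0.7, -1.7, 0.3]
finger_gap: 0.0851
grip_force: 0.0
```

```bash
cat >> h.py <<'E'
def st():
    o=arm.get_obs();q=o["ee_rot"];yaw=2*np.arctan2(q[1],q[0]);return o,(yaw+np.pi)%(2*np.pi)-np.pi
def go(x,y,z,yaw):
    o,a=st();p=o["ee_pos"];d=np.array([x,y,z])-p;c,s=np.cos(a),np.sin(a)
    print("t",o["time_s"],"pos",p,"q",o["ee_rot"],"yaw",round(a,4),"F",o["contact_force"],"gap",o["finger_gap"],"grip",o["grip_force"])
    print("inc",np.array([c*d[0]+s*d[1],s*d[0]-c*d[1],-d[2],a-yaw]))
E
python3 -c "
from h import *
go(.443,-.3195,.048,-.455)"
```

```text
t 0.725 pos [ 0.4257 -0.3281  0.2191] q [ 0.9736 -0.2283  0.0002  0.0002] yaw -0.4608 F [ 0.6632 -1.662   0.299 ] gap 0.08505524727655342 grip 0.0
inc [ 0.0116 -0.0154  0.1711 -0.0058]
```

Call:
move_arm(
  increments=[
    [0.007,-0.008,0.04,0],
    [0.007,-0.008,0.08,0],
    [0.007,-0.008,0.1,0],
    [0.007,-0.008,0.1,0],
  ],
)

```text
time_s: 1.23
ee_pos: [0.4325, -0.3237, 0.1172]
ee_rot: [0.974, -0.226, -0.003, -0.001]
contact_force: [-0.7, 0.2, 0.7]
finger_gap: 0.0854
grip_force: 0.0
```

```bash
python3 -c "
from h import *
go(.443,-.3195,.048,-.455)
im=arm.capture('top')
a=cv2.resize(im[190:310,350:470,::-1],None,fx=5,fy=5,interpolation=cv2.INTER_CUBIC);cv2.imwrite('pics/g1.png',a)"
```

```text
t 1.225 pos [ 0.4325 -0.3237  0.1172] q [ 0.9742 -0.2255 -0.0026 -0.0011] yaw -0.4549 F [-0.7452  0.2194  0.7419] gap 0.08543530094007007 grip 0.0
inc [ 0.0076 -0.0084  0.0692  0.0001]
```

View pics/g1.png

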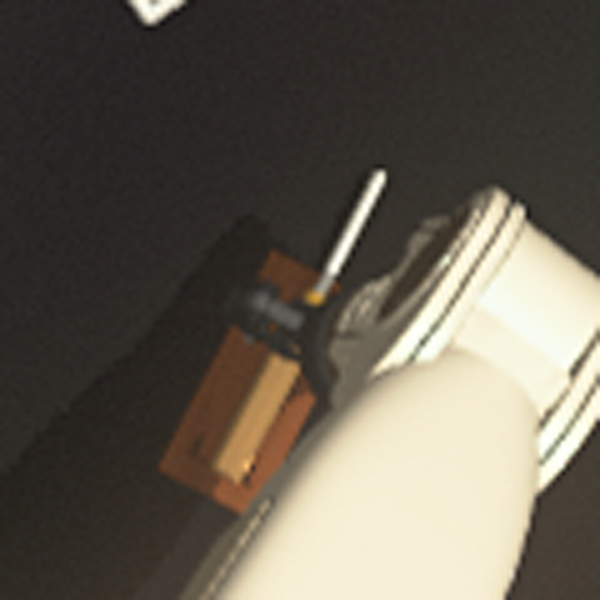

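Top view shows the gripper astride the handle just behind the ferrule (crop (300,300)), still a bit to the left as the numbers say. Correct, then descend.

Call:
move_arm(
  increments=[
    [0.0075,-0.0085,0,0],
    [0.0075,-0.0085,0,0],
    [0.0075,-0.0085,0.025,0],
    [0.0075,-0.0085,0.045,0],
    [0.0075,-0.0085,0.045,0],
  ],
)

```text
time_s: 1.9
ee_pos: [0.4438, -0.32, 0.0737]
ee_rot: [0.974, -0.226, -0.001, -0.0]
contact_force: [0.4, -0.1, 0.1]
finger_gap: 0.0855
grip_force: 0.0
```

```bash
python3 -c "
from h import *
go(.443,-.3195,.048,-.455)"
```

```text
t 1.9 pos [ 0.4438 -0.32    0.0737] q [ 0.9742 -0.2256 -0.0011 -0.0004] yaw -0.4551 F [ 0.3932 -0.1209  0.1283] gap 0.08548798823544329 grip 0.0
inc [-0.0009 -0.0001  0.0257 -0.0001]
```

Call:
move_arm(
  increments=[
    [0,0,0.015,0],
    [0,0,0.025,0],
    [0,0,0.025,0],
  ],
)

```text
time_s: 2.28
ee_pos: [0.4439, -0.3202, 0.0486]
ee_rot: [0.974, -0.226, -0.001, -0.0]
contact_force: [0.2, -0.7, -0.9]
finger_gap: 0.0855
grip_force: 0.0
```

Call:
move_arm(
  increments=[
    [0,0,0,0],
    [0,0,0,0],
    [0,0,0,0],
    [0,0,0,0],
    [0,0,0,0],
  ],
  fingers=0,
)

```text
time_s: 2.9
ee_pos: [0.4449, -0.3208, 0.05]
ee_rot: [0.974, -0.226, 0.001, 0.0]
contact_force: [0.3, -1.1, 2.4]
finger_gap: 0.019
grip_force: 60.1
```

Call:
move_arm(
  increments=[
    [0,0,0,0],
    [0,0,0,0],
    [0,0,0,0],
  ],
)

```text
time_s: 3.28
ee_pos: [0.4449, -0.3208, 0.05]
ee_rot: [0.974, -0.226, 0.001, 0.0]
contact_force: [0.7, 1.0, 5.2]
finger_gap: 0.0187
grip_force: 60.3
```

Call:
move_arm(
  increments=[
    [0,0,-0.015,0],
    [0,0,-0.035,0],
    [0,0,-0.07,0],
    [0,0,-0.12,0],
    [0,0,-0.17,0],
  ],
)

```text
time_s: 3.9
ee_pos: [0.4437, -0.3202, 0.2208]
ee_rot: [0.974, -0.226, -0.001, -0.0]
contact_force: [0.8, 0.0, -1.1]
finger_gap: 0.0191
grip_force: 59.6
```

```bash
python3 -c "
from h import *
go(.40,0.03,.28,.163)
s=arm.capture('side');t=arm.capture('top')
cv2.imwrite('pics/s1.png',s[:,:,::-1])
c=lambda im,x,y:cv2.resize(im[y:y+120,x:x+80,::-1],(400,600),interpolation=cv2.INTER_CUBIC)
cv2.imwrite('pics/l1.png',np.hstack([c(s,310,100),c(t,385,180)]))"
```

```text
t 3.9 pos [ 0.4437 -0.3202  0.2208] q [ 0.9742 -0.2257 -0.0009 -0.0002] yaw -0.4553 F [ 0.8038  0.0112 -1.1069] gap 0.01908601334078661 grip 59.60956692695618
inc [-0.1932 -0.2953 -0.0592 -0.6183]
```

View pics/l1.png

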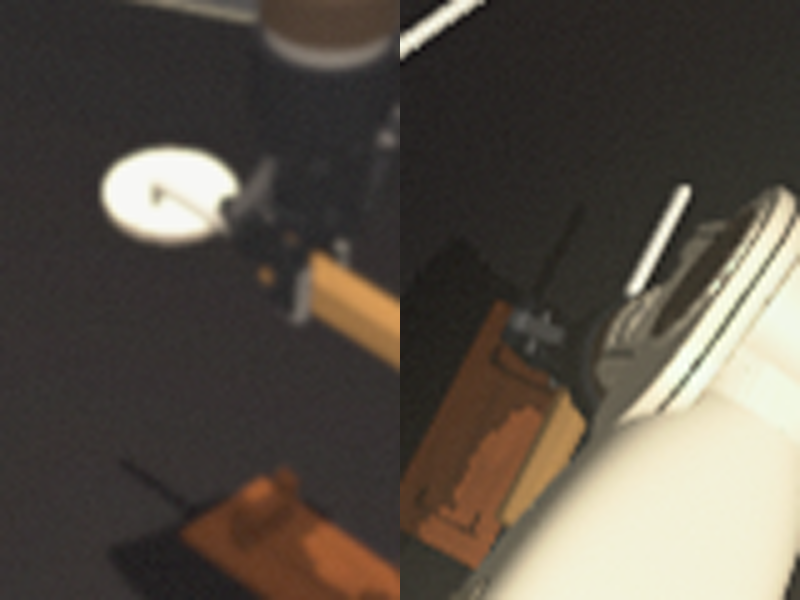

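The hook is lifted: bend at side px (341.4,137), top px (442.2,217.5). I check its offset from the TCP.

```bash
python3 -c "
from h import *
b,f=tri({'side':(341.2,136.6),'top':(442.0,218.0)});print(b,f)
o,a=st();d=b-o['ee_pos'];print('fwd',np.cos(a)*d[0]+np.sin(a)*d[1],'left',-np.sin(a)*d[0]+np.cos(a)*d[1],'up',d[2])
print(proj('side',[.5515,-.373,.2128]),proj('top',[.5515,-.373,.2168]))
"
```

```text
[ 0.5536 -0.3824  0.2033] [-0.1382 -0.0115  0.0353  0.1336]
fwd 0.12213624198286419 left -0.006870710094121067 up -0.02301417764167496
[[340.7397 135.9137]] [[439.9655 218.2177]]
```

Call:
move_arm(
  increments=[
    [-0.05,-0.03,-0.015,0],
    [-0.08,-0.075,-0.03,-0.15],
    [-0.12,-0.13,-0.045,-0.3],
    [-0.155,-0.18,-0.06,-0.45],
    [-0.175,-0.23,-0.06,-0.6],
  ],
)

```text
time_s: 4.62
ee_pos: [0.3874, -0.0357, 0.2801]
ee_rot: [0.997, 0.074, 0.0, 0.0]
contact_force: [1.1, -0.2, -0.8]
finger_gap: 0.019
grip_force: 59.6
```

```bash
python3 -c "
from h import *
go(.44,0.036,.287,.163)"
```

```text
t 4.625 pos [ 0.3874 -0.0357  0.2801] q [0.9972 0.0741 0.0004 0.0002] yaw 0.1484 F [ 1.0882 -0.1626 -0.8483] gap 0.0190264782665958 grip 59.617838859558105
inc [ 0.0626 -0.0631 -0.0069 -0.0146]
```

Call:
move_arm(
  increments=[
    [0.03,-0.03,-0.007,-0.015],
    [0.063,-0.063,-0.007,-0.015],
    [0.063,-0.063,-0.007,-0.015],
    [0.063,-0.063,-0.007,-0.015],
  ],
)

```text
time_s: 5.12
ee_pos: [0.4407, 0.0341, 0.2857]
ee_rot: [0.997, 0.08, -0.001, 0.0]
contact_force: [-0.3, 0.5, -1.3]
finger_gap: 0.0191
grip_force: 59.5
```

```bash
python3 -c "
from h import *
go(.44,0.036,.287,.163)
s=arm.capture('side');t=arm.capture('top')
c=lambda im,x,y:cv2.resize(im[y:y+75,x:x+50,::-1],(400,600),interpolation=cv2.INTER_CUBIC)
cv2.imwrite('pics/l2.png',np.hstack([c(s,235,180),c(t,265,165)]))"
```

```text
t 5.125 pos [0.4407 0.0341 0.2857] q [ 0.9968  0.0801 -0.0014  0.0002] yaw 0.1603 F [-0.3047  0.4997 -1.3409] gap 0.019103292081333288 grip 59.50751066207886
inc [-0.0004 -0.0019 -0.0013 -0.0027]
```

View pics/l2.png

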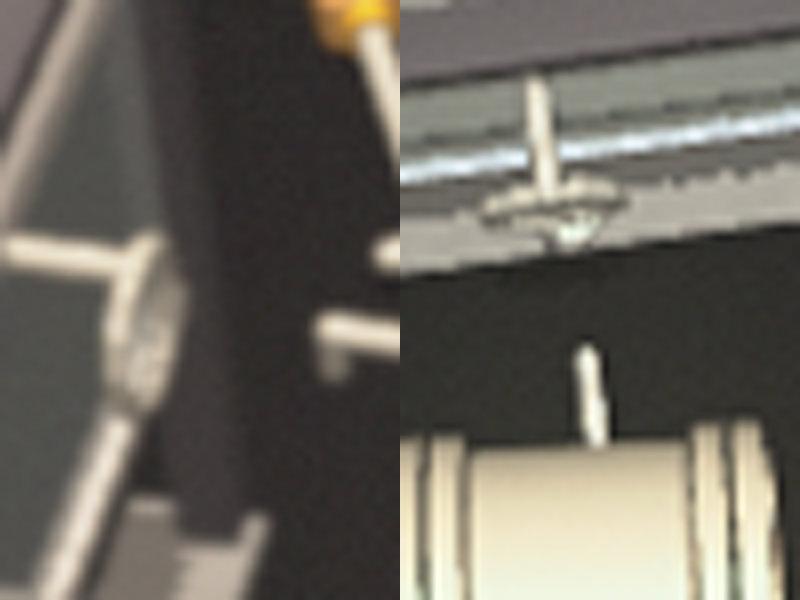

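Bend at side px (276,221.2), top px (288.2,209.7). Ring centre at side px (253.2,220.2), top px (284.7,191). I triangulate both and compare.

```bash
python3 -c "
from h import *
b,f=tri({'side':(276,221.2),'top':(288.2,209.6)});print('bend',b,f)
r,f2=tri({'side':(253.2,220.2),'top':(284.7,191)});print('ring',r,f2)
o,a=st();a=.163
F=lambda d:np.array([np.cos(a)*d[0]+np.sin(a)*d[1],-np.sin(a)*d[0]+np.cos(a)*d[1],d[2]])
print('bend-tcp',F(b-o['ee_pos']),'ring-bend',F(r-b))
# feature checks
pred=o['ee_pos']+np.array([.12*np.cos(a),.12*np.sin(a),-.008]);print('pred bend',pred,proj('side',pred),proj('top',pred))
for p in ([.608,.0633,.2733],r): print(proj('side',p),proj('top',p))
q,_=tri({'side':(235+5/8,180+245/8),'top':(265+138/8,165+85/8)});print('stem root',q, F(q-r))
"
```

```text
bend [0.5586 0.0508 0.2769] [ 0.3716  0.0379 -0.1378 -0.4251]
ring [0.6097 0.0618 0.2727] [ 0.5212  0.0569 -0.206  -0.5917]
bend-tcp [ 0.119  -0.0021 -0.0092] ring-bend [ 0.0522  0.0026 -0.0042]
pred bend [0.5592 0.053  0.2781] [[275.6853 221.4559]] [[287.2347 208.863 ]]
[[254.0966 220.6871]] [[283.9231 190.9787]]
[[253.7212 220.2569]] [[284.494  190.4083]]
stem root [0.6468 0.0684 0.2965] [0.0377 0.0005 0.0239]
```

Ring relative to the bend: 52 mm ahead, 2.6 mm left, bend 4 mm above centre (want 7). The stem root checks out to about 2 mm. Insert in stages.

Call:
move_arm(
  increments=[
    [0,-0.0025,-0.003,0],
    [0.015,-0.0025,-0.003,0],
    [0.03,-0.0025,-0.003,0],
    [0.035,-0.0025,-0.003,0],
    [0.035,-0.0025,-0.003,0],
  ],
)

```text
time_s: 5.85
ee_pos: [0.4762, 0.0424, 0.289]
ee_rot: [0.997, 0.08, -0.001, 0.0]
contact_force: [0.2, -0.7, -0.7]
finger_gap: 0.0189
grip_force: 59.5
```

Call:
move_arm(
  increments=[
    [0.008,0,0,0],
    [0.016,0,0,0],
    [0.025,0,0,0],
    [0.034,0,0,0],
    [0.037,0,0,0],
  ],
)

```text
time_s: 6.48
ee_pos: [0.513, 0.0484, 0.2893]
ee_rot: [0.997, 0.08, -0.0, 0.0]
contact_force: [-0.3, 0.0, -0.2]
finger_gap: 0.019
grip_force: 59.5
```

```bash
python3 -c "
from h import *
go(.44,0.036,.287,.163)
s=arm.capture('side');t=arm.capture('top')
c=lambda im,x,y:cv2.resize(im[y:y+75,x:x+50,::-1],(400,600),interpolation=cv2.INTER_CUBIC)
cv2.imwrite('pics/l3.png',np.hstack([c(s,235,180),c(t,265,165)]))"
```

```text
t 6.475 pos [0.513  0.0484 0.2893] q [ 0.9968  0.0799 -0.0001  0.    ] yaw 0.1599 F [-0.2838  0.0005 -0.2463] gap 0.0189546206541434 grip 59.5138943195343
inc [-0.0741  0.0006  0.0023 -0.0031]
```

View pics/l3.png

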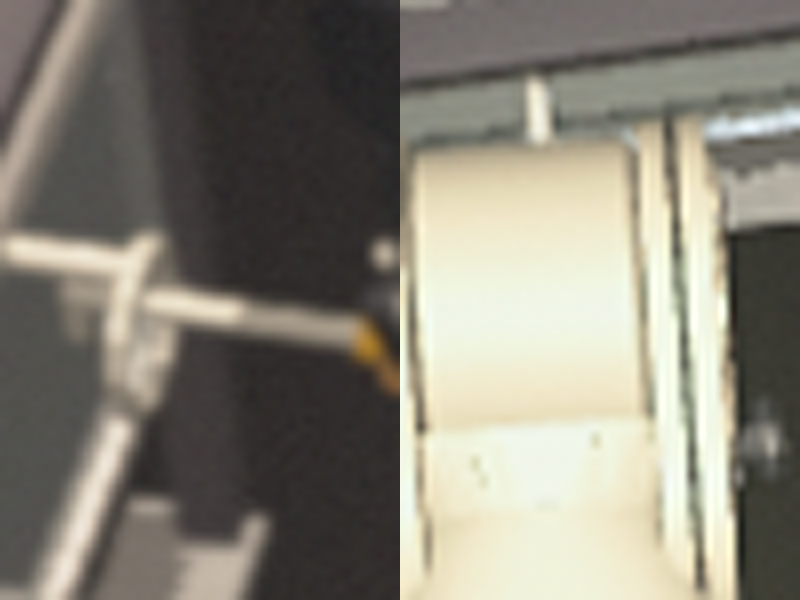

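The picture shows the rod through the ring, with bend and nib behind it at crop (65,290). I estimate the rubber top from the earlier side image, and start the draw down.

```bash
python3 -c "
from h import *
p=[.6524,.0708,.163]
for z in (.012,.03,.035,.04,.045): print(z,proj('side',w(p,[(0,0,z)])),proj('side',w(p,[(0,.009,z),(0,-.009,z),(-.009,0,z),(.009,0,z)])).ravel())
s=cv2.imread('pics/side0.png');print(s[272:296,238:254].mean(2).astype(int))"
```

```text
0.012 [[247.6408 287.7596]] [246.665  290.4787 248.6085 285.0632 250.9462 288.2751 244.3412 287.245 ]
0.03 [[246.8751 283.5853]] [245.8865 286.313  247.8553 280.8808 250.2117 284.1021 243.5444 283.0695]
0.035 [[246.6598 282.4115]] [245.6676 285.1415 247.6435 279.7048 250.0051 282.9287 243.3203 281.8953]
0.04 [[246.4433 281.2314]] [245.4475 283.9637 247.4306 278.5224 249.7975 281.7489 243.095  280.7149]
0.045 [[246.2256 280.0449]] [245.2262 282.7795 247.2165 277.3337 249.5887 280.5627 242.8686 279.528 ]
[[153 127 123 129 132 131 130 130 131 131 132 142 172 195 203 204]
 [149 129 128 129 132 131 130 130 130 130 131 145 179 200 203 204]
 [134 127 129 131 132 130 129 130 129 130 136 157 186 201 203 205]
 [129 127 129 129 130 130 131 130 132 131 141 172 195 202 203 204]
 [127 130 131 130 129 128 130 130 130 131 144 177 200 202 203 203]
 [126 129 130 131 129 129 130 130 129 134 154 184 200 202 202 203]
 [126 130 131 131 131 130 131 130 130 140 170 195 202 203 201 201]
 [127 130 132 130 131 130 128 128 127 141 177 198 203 203 203 203]
 [128 129 130 130 127 122 117 114 117 136 175 200 204 20
[... 316 characters left out ...]
  49 106 194 228 222 199 167]
 [130 134 150 158 134  92  56  47  44  54 115 197 227 214 184 150]
 [131 134 149 159 147 115  86  67  67  86 137 199 218 195 164 131]
 [130 131 143 155 159 150 133 124 122 129 152 175 174 157 137 108]
 [129 129 132 145 158 173 183 187 180 169 159 151 142 136 120  87]
 [128 128 129 132 144 172 196 205 199 173 150 136 129 122 104  73]
 [128 128 128 129 134 149 164 171 165 158 146 143 133 113  88  64]
 [128 128 128 129 134 150 167 168 168 172 169 171 152 114  77  53]
 [128 128 128 129 140 169 188 193 193 194 194 190 163 115  70  44]
 [128 127 127 132 152 180 197 199 199 199 198 193 160 107  63  38]
 [128 129 130 140 169 193 199 200 200 200 199 185 146  92  54  36]]
```

Call:
move_arm(
  increments=[
    [0,0,0.005,0],
    [0,0,0.01,0],
    [0,0,0.014,0],
    [0,0,0.018,0],
    [0,0,0.02,0],
  ],
)

```text
time_s: 7.2
ee_pos: [0.5122, 0.0482, 0.2692]
ee_rot: [0.997, 0.08, -0.0, -0.0]
contact_force: [-0.3, 0.8, -1.5]
finger_gap: 0.019
grip_force: 59.5
```

Call:
move_arm(
  increments=[
    [0,0,0.002,0],
    [0,0,0.004,0],
    [0,0,0.006,0],
    [0,0,0.008,0],
    [0,0,0.01,0],
  ],
)

```text
time_s: 7.82
ee_pos: [0.5125, 0.0483, 0.2597]
ee_rot: [0.997, 0.08, 0.0, 0.0]
contact_force: [-0.0, -0.4, -0.3]
finger_gap: 0.0188
grip_force: 59.7
```

Call:
move_arm(
  increments=[
    [0,0,0.003,0],
    [0,0,0.007,0],
    [0,0,0.011,0],
    [0,0,0.015,0],
    [0,0,0.019,0],
  ],
)

```text
time_s: 8.45
ee_pos: [0.5125, 0.0483, 0.2402]
ee_rot: [0.997, 0.08, 0.0, -0.0]
contact_force: [-0.2, -0.3, 0.1]
finger_gap: 0.0193
grip_force: 59.8
```

Call:
move_arm(
  increments=[
    [0,0,0.004,0],
    [0,0,0.008,0],
    [0,0,0.012,0],
    [0,0,0.016,0],
    [0,0,0.019,0],
  ],
)

```text
time_s: 9.07
ee_pos: [0.5124, 0.0483, 0.2212]
ee_rot: [0.997, 0.08, 0.0, 0.0]
contact_force: [0.4, -0.1, 0.9]
finger_gap: 0.0191
grip_force: 59.8
```

```bash
python3 -c "
from h import *
go(.44,0.036,.19,.163)
s=arm.capture('side')
cv2.imwrite('pics/l4.png',cv2.resize(s[170:290,220:320,::-1],(500,600),interpolation=cv2.INTER_CUBIC))"
```

```text
t 9.075 pos [0.5124 0.0483 0.2212] q [0.9968 0.0798 0.     0.    ] yaw 0.1598 F [ 0.3954 -0.0798  0.8923] gap 0.019138969695277952 grip 59.76122975349426
inc [-0.0734  0.0006  0.0312 -0.0032]
```

View pics/l4.png

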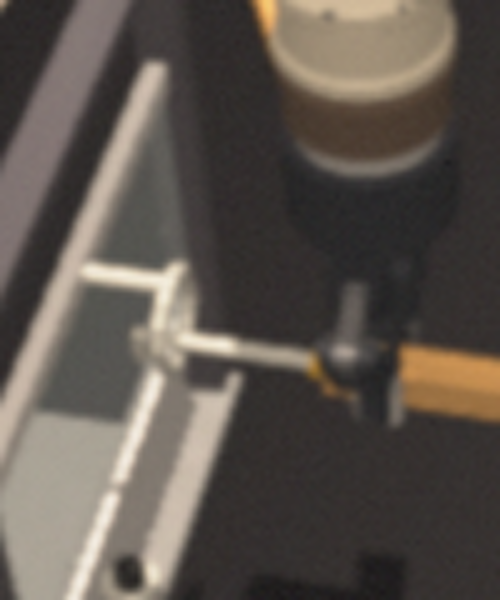

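The guard follows the rod down, hook seated in the ring (crop (165,340)). Viewing budget is used, so I continue by force. Baseline noise is about ±1 N.

Call:
move_arm(
  increments=[
    [0,0,0.004,0],
    [0,0,0.008,0],
    [0,0,0.012,0],
    [0,0,0.016,0],
    [0,0,0.018,0],
  ],
)

```text
time_s: 9.75
ee_pos: [0.5123, 0.0483, 0.2032]
ee_rot: [0.997, 0.08, -0.0, -0.0]
contact_force: [-0.7, 0.2, 1.2]
finger_gap: 0.0189
grip_force: 59.8
```

Call:
move_arm(
  increments=[
    [0,0,0.002,0],
    [0,0,0.004,0],
    [0,0,0.006,0],
    [0,0,0.008,0],
    [0,0,0.01,0],
  ],
)

```text
time_s: 10.38
ee_pos: [0.5124, 0.0483, 0.1934]
ee_rot: [0.997, 0.08, -0.0, -0.0]
contact_force: [-0.3, 0.0, 0.1]
finger_gap: 0.0192
grip_force: 59.7
```

```bash
python3 -c "
from h import *
for i in range(5):
    im=arm.capture('side');o=arm.get_obs();print(o['time_s'],o['ee_pos'][2],o['contact_force'],o['torque'])"
```

```text
10.425 0.1931138734706637 [-0.1701  1.4235  0.1535] [ 0.1122 -0.1887  0.0232]
10.475 0.19326421861304527 [ 0.5525  0.6059 -0.7318] [ 0.0807 -0.1288  0.0086]
10.525 0.19331540203793107 [-0.1319  0.9313 -1.1356] [ 0.1259 -0.1474  0.0735]
10.575 0.19337036325919557 [ 0.9259  0.1094 -0.5189] [ 0.0671 -0.1197 -0.0018]
10.625 0.19338757747885557 [0.3562 0.6516 0.13  ] [ 0.0629 -0.097   0.0722]
```

Call:
move_arm(
  increments=[
    [0,0,0.002,0],
    [0,0,0.004,0],
    [0,0,0.006,0],
    [0,0,0.007,0],
    [0,0,0.008,0],
  ],
)

```text
time_s: 11.25
ee_pos: [0.5123, 0.0483, 0.1854]
ee_rot: [0.997, 0.08, -0.0, -0.0]
contact_force: [-0.7, 0.6, 0.5]
finger_gap: 0.0192
grip_force: 59.7
```

Call:
move_arm(
  increments=[
    [0,0,0.0005,0],
    [0,0,0.001,0],
    [0,0,0.0015,0],
    [0,0,0.002,0],
    [0,0,0.002,0],
  ],
)

```text
time_s: 11.88
ee_pos: [0.5124, 0.0482, 0.1835]
ee_rot: [0.997, 0.08, -0.0, -0.0]
contact_force: [-0.8, 0.2, 0.2]
finger_gap: 0.019
grip_force: 59.7
```

Call:
move_arm(
  increments=[
    [0,0,0.0005,0],
    [0,0,0.001,0],
    [0,0,0.0015,0],
    [0,0,0.002,0],
    [0,0,0.0025,0],
  ],
)

```text
time_s: 12.5
ee_pos: [0.5124, 0.0482, 0.181]
ee_rot: [0.997, 0.08, -0.0, 0.0]
contact_force: [-0.6, 0.8, 1.0]
finger_gap: 0.0195
grip_force: 59.7
```

```bash
cat > f.py <<'E'
from h import *
F=[];T=[]
for i in range(4):
    arm.capture('side');o=arm.get_obs();F.append(o['contact_force']);T.append(o['torque'])
print(o['time_s'],o['ee_pos'],np.mean(F,0),np.mean(T,0))
E
python3 f.py
```

```text
12.7 [0.5123 0.0483 0.181 ] [-0.6185  0.735   0.3385] [ 0.085  -0.1114  0.0346]
```

Call:
move_arm(
  increments=[
    [0,0,0.0005,0],
    [0,0,0.001,0],
    [0,0,0.0015,0],
    [0,0,0.002,0],
    [0,0,0.0025,0],
  ],
)

```text
time_s: 13.32
ee_pos: [0.5124, 0.0483, 0.1785]
ee_rot: [0.997, 0.08, 0.0, 0.0]
contact_force: [-0.3, 0.5, 0.9]
finger_gap: 0.0193
grip_force: 59.7
```

Call:
move_arm(
  increments=[
    [0,0,0.0005,0],
    [0,0,0.001,0],
    [0,0,0.0015,0],
    [0,0,0.002,0],
    [0,0,0.002,0],
  ],
)

```text
time_s: 13.95
ee_pos: [0.5124, 0.0483, 0.1765]
ee_rot: [0.997, 0.08, -0.0, -0.0]
contact_force: [0.3, 0.1, -0.7]
finger_gap: 0.019
grip_force: 59.7
```

Call:
move_arm(
  increments=[
    [0,0,0.0005,0],
    [0,0,0.001,0],
    [0,0,0.0015,0],
    [0,0,0.002,0],
    [0,0,0.002,0],
  ],
)

```text
time_s: 14.58
ee_pos: [0.5123, 0.0482, 0.1745]
ee_rot: [0.997, 0.08, -0.0, -0.0]
contact_force: [-0.7, -0.2, -0.1]
finger_gap: 0.0191
grip_force: 59.7
```

Call:
move_arm(
  increments=[
    [0,0,0.0005,0],
    [0,0,0.001,0],
    [0,0,0.0015,0],
    [0,0,0.002,0],
    [0,0,0.002,0],
  ],
)

```text
time_s: 15.2
ee_pos: [0.5123, 0.0482, 0.1725]
ee_rot: [0.997, 0.08, -0.0, 0.0]
contact_force: [0.1, -0.1, 1.1]
finger_gap: 0.0189
grip_force: 59.7
```

Call:
move_arm(
  increments=[
    [0,0,0.0005,0],
    [0,0,0.001,0],
    [0,0,0.0015,0],
    [0,0,0.0015,0],
    [0,0,0.0015,0],
  ],
)

```text
time_s: 15.82
ee_pos: [0.5123, 0.0482, 0.171]
ee_rot: [0.997, 0.08, -0.0, 0.0]
contact_force: [-1.0, 0.3, -0.3]
finger_gap: 0.0187
grip_force: 59.7
```

```bash
python3 f.py
```

```text
16.025 [0.5124 0.0483 0.171 ] [ 0.0238  0.1764 -0.0036] [ 0.1152 -0.1148  0.0451]
```

Call:
move_arm(
  increments=[
    [0,0,0.0005,0],
    [0,0,0.001,0],
    [0,0,0.0015,0],
    [0,0,0.0015,0],
    [0,0,0.0015,0],
  ],
)

```text
time_s: 16.65
ee_pos: [0.5124, 0.0482, 0.1695]
ee_rot: [0.997, 0.08, -0.0, -0.0]
contact_force: [-0.8, 0.8, 0.4]
finger_gap: 0.0188
grip_force: 59.7
```

Call:
move_arm(
  increments=[
    [0,0,0.0005,0],
    [0,0,0.001,0],
    [0,0,0.0015,0],
    [0,0,0.0015,0],
    [0,0,0.0015,0],
  ],
)

```text
time_s: 17.27
ee_pos: [0.5124, 0.0482, 0.168]
ee_rot: [0.997, 0.08, -0.0, 0.0]
contact_force: [0.3, -1.2, 0.1]
finger_gap: 0.0191
grip_force: 59.7
```

Call:
move_arm(
  increments=[
    [0,0,0.0005,0],
    [0,0,0.001,0],
    [0,0,0.0015,0],
    [0,0,0.0015,0],
    [0,0,0.0015,0],
  ],
)

```text
time_s: 17.9
ee_pos: [0.5124, 0.0483, 0.1665]
ee_rot: [0.997, 0.08, -0.0, -0.0]
contact_force: [-0.0, 0.5, 0.0]
finger_gap: 0.0192
grip_force: 59.7
```

Call:
move_arm(
  increments=[
    [0,0,0.0005,0],
    [0,0,0.001,0],
    [0,0,0.0015,0],
    [0,0,0.0015,0],
    [0,0,0.0015,0],
  ],
)

```text
time_s: 18.52
ee_pos: [0.5124, 0.0482, 0.165]
ee_rot: [0.997, 0.08, 0.0, -0.0]
contact_force: [-0.2, 0.1, 0.6]
finger_gap: 0.0191
grip_force: 59.7
```

```bash
python3 f.py
```

```text
18.725 [0.5124 0.0483 0.165 ] [-0.1449  0.3369  0.0979] [ 0.0972 -0.0747  0.0311]
```

Call:
move_arm(
  increments=[
    [0,0,0.0005,0],
    [0,0,0.001,0],
    [0,0,0.0015,0],
    [0,0,0.0015,0],
    [0,0,0.0015,0],
  ],
)

```text
time_s: 19.35
ee_pos: [0.5124, 0.0482, 0.1635]
ee_rot: [0.997, 0.08, -0.0, 0.0]
contact_force: [-0.6, 1.1, -0.7]
finger_gap: 0.0189
grip_force: 59.7
```

Run:
```python
from h import *
old=cv2.resize(cv2.imread('pics/l4.png'),(100,120),interpolation=cv2.INTER_AREA)
new=arm.capture('side')[:,:,::-1];cv2.imwrite('pics/n1.png',new)
o=arm.get_obs()['ee_pos']
def match(x,y,w,h,name,p):
    t=old[y-170:y-170+h,x-220:x-220+w];reg=np.ascontiguousarray(new[y-5:y+h+30,x-15:x+w+15])
    r=cv2.matchTemplate(reg,t,cv2.TM_CCOEFF_NORMED);_,v,_,m=cv2.minMaxLoc(r)
    d=proj('side',p+np.array([0,0,-(.2212-o[2])]))-proj('side',p)
    print(name,'moved',m[0]-15,m[1]-5,'score',v,'expected',d)
match(236,219,24,30,'ring',np.array([.608,.063,.225]))
match(281,232,14,18,'ferrule',np.array([.56,.055,.215]))
match(300,236,20,18,'handle',np.array([.48,.045,.215]))
```

```text
ring moved 3 17 score 0.7913275957107544 expected [[ 2.3724 16.2688]]
ferrule moved 1 17 score 0.885560929775238 expected [[ 1.6788 16.0652]]
handle moved 1 16 score 0.9930353164672852 expected [[ 0.5563 16.0322]]
```

The ring follows with no tilt. Continue.

Call:
move_arm(
  increments=[
    [0,0,0.0005,0],
    [0,0,0.001,0],
    [0,0,0.0015,0],
    [0,0,0.0015,0],
    [0,0,0.0015,0],
  ],
)

```text
time_s: 20.02
ee_pos: [0.5124, 0.0483, 0.1621]
ee_rot: [0.997, 0.08, 0.0, 0.0]
contact_force: [-1.6, 1.3, 2.0]
finger_gap: 0.0191
grip_force: 59.9
```

Force is rising; I average.

```bash
python3 f.py
```

```text
20.225 [0.5124 0.0483 0.1621] [-0.9823  0.2044  1.3448] [ 0.0915 -0.055   0.0546]
```

Call:
move_arm(
  increments=[
    [0,0,0.0003,0],
    [0,0,0.0005,0],
    [0,0,0.0005,0],
  ],
)

```text
time_s: 20.6
ee_pos: [0.5124, 0.0482, 0.1617]
ee_rot: [0.997, 0.08, 0.0, -0.0]
contact_force: [-3.0, 0.1, 2.4]
finger_gap: 0.0193
grip_force: 60.1
```

```bash
python3 f.py
```

```text
20.8 [0.5124 0.0483 0.1617] [-1.6269  0.088   3.5863] [ 0.1209 -0.0896  0.0237]
```

Call:
move_arm(
  increments=[
    [0,0,0.0002,0],
    [0,0,0.0004,0],
    [0,0,0.0004,0],
  ],
)

```text
time_s: 21.18
ee_pos: [0.5125, 0.0482, 0.1613]
ee_rot: [0.997, 0.08, 0.0, -0.0]
contact_force: [-2.6, 0.1, 3.6]
finger_gap: 0.0193
grip_force: 60.3
```

```bash
python3 f.py
```

```text
21.375 [0.5125 0.0482 0.1613] [-2.137  -0.0161  4.9053] [ 0.1148 -0.1174  0.0396]
```

Call:
move_arm(
  increments=[
    [0,0,0.0002,0],
    [0,0,0.0003,0],
    [0,0,0.0003,0],
    [0,0,0.0003,0],
  ],
)

```text
time_s: 21.88
ee_pos: [0.5131, 0.0487, 0.161]
ee_rot: [0.997, 0.08, 0.001, -0.0]
contact_force: [1.0, 2.2, 2.9]
finger_gap: 0.0191
grip_force: 60.0
```

```bash
python3 f.py
```

```text
22.075 [0.513  0.0486 0.161 ] [1.9734 2.5147 3.335 ] [ 0.6929 -0.8053  0.2545]
```

```bash
python3 f.py; python3 -c "
from h import *
o=arm.get_obs();print(o)
import numpy as np"
python3 - <<'E'
from h import *
old=cv2.imread('pics/n1.png');new=arm.capture('side')[:,:,::-1]
for n,x,y,w,h in(('ring',238,235,24,30),('ferrule',282,249,14,18),('handle',301,252,20,18),('handle2',310,252,20,18),('mug',275,360,55,60),('tin',300,290,42,28),('spool',328,244,20,26)):
    t=cv2.resize(old[y:y+h,x:x+w],None,fx=4,fy=4,interpolation=cv2.INTER_CUBIC);reg=cv2.resize(np.ascontiguousarray(new[y-5:y+h+5,x-5:x+w+5]),None,fx=4,fy=4,interpolation=cv2.INTER_CUBIC)
    r=cv2.matchTemplate(reg,t,cv2.TM_CCOEFF_NORMED);_,v,_,m=cv2.minMaxLoc(r);print(n,m[0]/4-5,m[1]/4-5,round(v,3))
E
```

```text
22.275 [0.5128 0.0484 0.161 ] [2.1213 3.277  3.4954] [ 0.6713 -0.9513  0.272 ]
{'time_s': 22.275, 'joints': array([ 0.094 ,  0.331 , -0.1282,  1.1105,  0.0002,  3.0756]), 'joint_vel': array([-0.0013,  0.0003,  0.0011, -0.0008,  0.0022,  0.0012]), 'joint_efforts': array([ -1.7226, -37.1215,  20.1427,   1.5483,  -0.8508,   0.2666]), 'ee_pos': array([0.5128, 0.0484, 0.161 ]), 'ee_rot': array([ 0.9968,  0.0799,  0.0005, -0.0001]), 'contact_force': array([2.2323, 3.225 , 3.2876]), 'torque': array([ 0.6855, -1.0183,  0.301 ]), 'grip_force': 59.99668836593628, 'finger_gap': 0.018952092368679736}
ring 0.0 0.25 0.997
ferrule 0.0 0.5 0.989
handle 0.0 0.75 0.997
handle2 0.25 0.75 0.998
mug 0.0 0.0 1.0
tin 0.0 0.0 0.999
spool 0.0 0.0 0.995
```

Contact shows about 3.4 N vertical plus sideways load at the hook tip. I ease the sideways component.

Call:
move_arm(
  increments=[
    [0.0003,-0.0003,0,0],
    [0.0005,-0.0006,0,0],
    [0.0005,-0.0006,0,0],
  ],
)

```text
time_s: 22.7
ee_pos: [0.5128, 0.0486, 0.1609]
ee_rot: [0.997, 0.08, 0.0, 0.0]
contact_force: [1.7, 1.2, 4.8]
finger_gap: 0.0189
grip_force: 60.2
```

```bash
python3 f.py
```

```text
22.9 [0.5128 0.0487 0.1609] [1.1993 0.6634 4.5635] [ 0.3053 -0.9048  0.0765]
```

Call:
move_arm(
  increments=[
    [0.0002,0,0.0002,0],
    [0.0002,0,0.0003,0],
    [0.0002,0,0.0003,0],
    [0.0002,0,0.0003,0],
  ],
)

```text
time_s: 23.4
ee_pos: [0.5125, 0.0486, 0.1605]
ee_rot: [0.997, 0.08, -0.0, 0.0]
contact_force: [-0.4, 0.5, 5.7]
finger_gap: 0.0193
grip_force: 60.3
```

```bash
python3 f.py
```

```text
23.6 [0.5125 0.0487 0.1605] [ 0.3823 -0.1339  5.4589] [ 0.1435 -0.714   0.0294]
```

Call:
move_arm(
  increments=[
    [0,0,0.0001,0],
    [0,0,0.0003,0],
    [0,0,0.0003,0],
    [0,0,0.0003,0],
    [0,0,0.0003,0],
  ],
)

```text
time_s: 24.22
ee_pos: [0.5125, 0.0487, 0.16]
ee_rot: [0.997, 0.08, -0.001, 0.0]
contact_force: [-0.0, -0.7, 5.1]
finger_gap: 0.0192
grip_force: 60.3
```

```bash
python3 f.py
```

```text
24.425 [0.5125 0.0487 0.16  ] [-0.5649 -0.9359  4.7094] [-0.1773 -0.44   -0.1297]
```

Held over 5 N for more than half a second; the guard is home. Lift the rod to the middle of the ring, then check before withdrawing.

Call:
move_arm(
  increments=[
    [0,0,-0.003,0],
    [0,0,-0.009,0],
    [0,0,-0.016,0],
    [0,0,-0.022,0],
    [0,0,-0.0245,0],
  ],
)

```text
time_s: 25.05
ee_pos: [0.5132, 0.049, 0.1853]
ee_rot: [0.997, 0.08, 0.0, -0.0]
contact_force: [-0.3, 0.0, -1.2]
finger_gap: 0.0188
grip_force: 59.4
```

```bash
python3 f.py
python3 - <<'E'
from h import *
s=arm.capture('side');cv2.imwrite('pics/n2.png',s[:,:,::-1]);old=cv2.imread('pics/side0.png');new=s[:,:,::-1]
def m(old,x,y,w,h,dy0,dy1,n):
    t=cv2.resize(old[y:y+h,x:x+w],None,fx=4,fy=4,interpolation=cv2.INTER_CUBIC);reg=cv2.resize(np.ascontiguousarray(new[y+dy0:y+h+dy1,x-8:x+w+8]),None,fx=4,fy=4,interpolation=cv2.INTER_CUBIC)
    r=cv2.matchTemplate(reg,t,cv2.TM_CCOEFF_NORMED);_,v,_,k=cv2.minMaxLoc(r);print(n,k[0]/4-8,k[1]/4+dy0,round(v,3))
n1=cv2.imread('pics/n1.png')
m(n1,238,232,24,14,-12,12,'ring top vs n1'); m(n1,236,222,18,16,-12,12,'stem vs n1')
m(n1,301,252,20,18,-15,10,'handle vs n1');m(n1,282,249,14,18,-15,10,'ferrule vs n1')
o=arm.get_obs()['ee_pos'];print(proj('side',[.48,.045,o[2]])-proj('side',[.48,.045,.1635]),proj('side',[.56,.056,o[2]])-proj('side',[.56,.056,.1635]))
E
```

```text
25.25 [0.5129 0.049  0.1847] [-0.2218 -0.0369 -1.9019] [-0.0041  0.0065  0.02  ]
ring top vs n1 0.0 0.25 0.996
stem vs n1 1.0 -2.0 0.997
handle vs n1 -0.5 -5.75 0.994
ferrule vs n1 -0.75 -6.0 0.979
[[-0.2    -5.7631]] [[-0.606 -5.775]]
```

Free: ring unchanged, torque back to zero. The tip may sit 1–2 mm high, so I lower 1 mm and withdraw gently.

Call:
move_arm(
  increments=[
    [0,0,0.001,0],
    [-0.006,0,0.001,0],
    [-0.013,0,0.001,0],
    [-0.018,0,0.001,0],
    [-0.02,0,0.001,0],
  ],
)

```text
time_s: 25.92
ee_pos: [0.4928, 0.0457, 0.1838]
ee_rot: [0.997, 0.08, 0.0, -0.0]
contact_force: [-0.6, -0.0, -0.9]
finger_gap: 0.0196
grip_force: 59.4
```

```bash
python3 f.py
```

```text
26.125 [0.4934 0.0458 0.1839] [ 0.0504 -0.3178 -0.7679] [-0.0206  0.0032  0.0162]
```

No snag; withdraw fully.

Call:
move_arm(
  increments=[
    [-0.008,0,0,0],
    [-0.018,0,0,0],
    [-0.035,0,0,0],
    [-0.06,0,-0.01,0],
    [-0.085,0,-0.02,0],
  ],
)

```text
time_s: 26.75
ee_pos: [0.4077, 0.032, 0.2037]
ee_rot: [0.997, 0.08, -0.0, 0.0]
contact_force: [0.3, 0.2, -1.0]
finger_gap: 0.0191
grip_force: 59.4
```

```bash
python3 -c "
from h import *
go(.4449,-.3208,.12,-.455)"; python3 f.py
```

```text
t 26.75 pos [0.4077 0.032  0.2037] q [ 0.9968  0.0798 -0.0004  0.    ] yaw 0.1598 F [ 0.2599  0.1722 -1.0035] gap 0.0190671267309151 grip 59.3924081325531
inc [-0.0195  0.3543  0.0837  0.6148]
26.95 [0.4093 0.0322 0.2041] [-0.7706  0.2083 -1.4345] [-0.0377  0.0551  0.0011]
```

Call:
move_arm(
  increments=[
    [-0.015,0.055,0,0],
    [-0.02,0.115,0,0.15],
    [-0.02,0.175,0,0.3],
    [-0.02,0.235,0,0.45],
    [-0.02,0.29,0,0.615],
  ],
)

```text
time_s: 27.58
ee_pos: [0.4365, -0.2598, 0.2031]
ee_rot: [0.974, -0.229, 0.0, -0.0]
contact_force: [1.1, 0.2, -1.2]
finger_gap: 0.0191
grip_force: 59.4
```

```bash
python3 -c "
from h import *
go(.4445,-.3206,.12,-.455)"
```

```text
t 27.575 pos [ 0.4365 -0.2598  0.2031] q [ 0.9735 -0.2285  0.0003 -0.    ] yaw -0.4611 F [ 1.1378  0.1836 -1.2085] gap 0.01914100548603216 grip 59.44046080112457
inc [ 0.0343  0.0509  0.0831 -0.0061]
```

Call:
move_arm(
  increments=[
    [0.02,0.03,0.03,-0.003],
    [0.034,0.051,0.06,-0.006],
    [0.034,0.051,0.083,-0.006],
    [0.034,0.051,0.083,-0.006],
    [0.034,0.051,0.083,-0.006],
  ],
)

```text
time_s: 28.2
ee_pos: [0.4445, -0.3182, 0.1211]
ee_rot: [0.975, -0.223, 0.0, 0.0]
contact_force: [-0.3, -0.5, -1.5]
finger_gap: 0.0189
grip_force: 59.5
```

Run:
```python
from h import *
go(.4445,-.3206,.05,-.455)
# tilt check: handle edges in side view: template from lifted s1 (TCP z .2208)
new=arm.capture('side')[:,:,::-1];cv2.imwrite('pics/n3.png',new);old=cv2.imread('pics/s1.png');o=arm.get_obs()['ee_pos']
p=np.array([.4437,-.3202,.2208]);f=np.array([np.cos(-.455),np.sin(-.455),0])
for n,k,dz in(('rear',-.075,-.008),('mid',-.04,-.008),('bend',.115,-.008)):
    a=p+k*f+[0,0,dz];u=proj('side',a)[0];e=proj('side',a+o-p)[0]-u
    x,y=(u-8).astype(int);t=old[y:y+16,x:x+16];X,Y=(np.array([x,y])+np.round(e)).astype(int)
    reg=np.ascontiguousarray(new[Y-8:Y+24,X-8:X+24]);r=cv2.matchTemplate(cv2.resize(reg,None,fx=4,fy=4),cv2.resize(t,None,fx=4,fy=4),cv2.TM_CCOEFF_NORMED);_,v,_,m=cv2.minMaxLoc(r)
    print(n,u,'err px',np.array([X-x-8+m[0]/4,Y-y-8+m[1]/4])-e,round(v,3))
```

```text
t 28.2 pos [ 0.4445 -0.3182  0.1211] q [ 0.9749 -0.2225  0.0003  0.0001] yaw -0.4488 F [-0.308  -0.5212 -1.4642] gap 0.018915634147266432 grip 59.45601761341095
inc [0.0011 0.0022 0.0711 0.0062]
rear [392.9018 168.4517] err px [0.0721 0.2165] 0.987
mid [383.0233 162.2927] err px [0.2999 0.2365] 0.993
bend [341.9897 136.7097] err px [1.7496 3.148 ] 0.301
```

Tilt is negligible. Lower into the rest.

Call:
move_arm(
  increments=[
    [0.001,0.002,0.02,0.006],
    [0.001,0.002,0.04,0.006],
    [0.001,0.002,0.05,0.006],
    [0.001,0.002,0.05,0.006],
    [0.001,0.002,0.05,0.006],
  ],
)

```text
time_s: 28.88
ee_pos: [0.4446, -0.3206, 0.0718]
ee_rot: [0.974, -0.226, 0.001, 0.0]
contact_force: [0.3, -0.1, -1.9]
finger_gap: 0.0188
grip_force: 59.5
```

```bash
python3 -c "
from h import *
go(.4447,-.3207,.05,-.455)"
```

```text
t 28.875 pos [ 0.4446 -0.3206  0.0718] q [ 0.9742 -0.2255  0.0009  0.0004] yaw -0.455 F [ 0.3184 -0.0747 -1.8979] gap 0.018817278684029957 grip 59.45681154727936
inc [0.0001 0.     0.0218 0.    ]
```

Call:
move_arm(
  increments=[
    [0,0,0.006,0],
    [0,0,0.012,0],
    [0,0,0.016,0],
    [0,0,0.018,0],
    [0,0,0.019,0],
  ],
)

```text
time_s: 29.5
ee_pos: [0.4438, -0.3202, 0.0515]
ee_rot: [0.974, -0.226, -0.0, -0.0]
contact_force: [0.9, 0.5, -1.9]
finger_gap: 0.0187
grip_force: 59.5
```

Call:
move_arm(
  increments=[
    [0,0,0.0005,0],
    [0,0,0.001,0],
    [0,0,0.0015,0],
    [0,0,0.002,0],
    [0,0,0.002,0],
  ],
)

```text
time_s: 30.12
ee_pos: [0.444, -0.3204, 0.0504]
ee_rot: [0.974, -0.226, 0.0, 0.0]
contact_force: [-0.7, 0.5, 5.4]
finger_gap: 0.0189
grip_force: 60.3
```

```bash
python3 f.py
```

```text
30.325 [ 0.444  -0.3204  0.0504] [-0.3595  0.4309  4.4871] [ 0.3678  0.6212 -0.0047]
```

Seated on the saddle floors. Release.

Call:
move_arm(
  increments=[
    [0,0,-0.001,0],
    [0,0,-0.001,0],
    [0,0,-0.001,0],
    [0,0,-0.001,0],
    [0,0,-0.001,0],
  ],
  fingers=1,
)

```text
time_s: 30.95
ee_pos: [0.4438, -0.3202, 0.0506]
ee_rot: [0.974, -0.226, -0.0, -0.0]
contact_force: [0.3, 0.1, 0.1]
finger_gap: 0.0854
grip_force: 0.0
```

Call:
move_arm(
  increments=[
    [0,0,-0.01,0],
    [0,0,-0.03,0],
    [0,0,-0.06,0],
    [0,0,-0.1,0],
    [0,0,-0.14,0],
  ],
)

```text
time_s: 31.58
ee_pos: [0.4438, -0.3202, 0.1926]
ee_rot: [0.974, -0.226, 0.0, 0.0]
contact_force: [0.1, -0.3, 0.7]
finger_gap: 0.0853
grip_force: 0.0
```

Call:
move_arm(
  increments=[
    [-0.04,0,-0.03,0],
    [-0.08,0,-0.05,0],
    [-0.13,0,-0.05,0],
    [-0.13,0,-0.05,0],
    [-0.13,0,-0.05,0],
  ],
)

```text
time_s: 32.2
ee_pos: [0.3276, -0.2635, 0.2417]
ee_rot: [0.974, -0.226, 0.001, 0.001]
contact_force: [0.4, -0.3, 0.4]
finger_gap: 0.0852
grip_force: 0.0
```

Run:
```python
from h import *
print(arm.get_obs()['ee_pos'],arm.get_obs()['finger_gap'],arm.get_obs()['time_s'])
def m(old,new,x,y,w,h,n,p=8):
    z=lambda i:cv2.resize(np.ascontiguousarray(i),None,fx=4,fy=4,interpolation=cv2.INTER_CUBIC)
    r=cv2.matchTemplate(z(new[y-p:y+h+p,x-p:x+w+p]),z(old[y:y+h,x:x+w]),cv2.TM_CCOEFF_NORMED);_,v,_,k=cv2.minMaxLoc(r);print(n,k[0]/4-p,k[1]/4-p,round(v,3))
s=arm.capture('side')[:,:,::-1];t=arm.capture('top')[:,:,::-1];s0=cv2.imread('pics/side0.png');t0=cv2.imread('pics/top0.png');n1=cv2.imread('pics/n1.png')
m(s0,s,335,178,16,14,'hook bend side');m(s0,s,358,190,40,32,'handle side');m(t0,t,418,220,14,14,'hook bend top');m(t0,t,386,240,34,50,'handle top')
m(n1,s,240,232,20,14,'ring top vs TCP.1635');m(n1,s,234,250,18,24,'edge')
for b,a in(('mug',(275,360,55,60)),('tin',(300,290,42,28)),('spool',(328,244,20,26))): m(s0,s,*a,b)
```

```text
[ 0.3276 -0.2635  0.2417] 0.08524449572933647 32.2
hook bend side 0.5 0.0 0.998
handle side 0.25 -0.5 0.98
hook bend top 0.0 0.75 0.994
handle top 1.0 -0.5 0.915
ring top vs TCP.1635 0.0 0.25 0.998
edge 0.0 0.0 0.988
mug 0.0 0.0 0.999
tin 0.0 0.0 1.0
spool 0.0 0.0 1.0
```

Everything is back in place and the guard has stayed down. Hand in.

```bash
python3 -c "
from cell import arm
print(arm.sign_off())"
```

```text
the job is handed in; nothing more can be done
None
```

I drew the guard down with the hook, pressed it on the buffer at about 5 N for over half a second, and unhooked without lifting it; the hook is back in its rest, the mug, tin and spool did not move, and the job was handed in at 32 s (sign-off returned no verdict).

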